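# Set out the flask's cup, mouth up, on the coaster

### The arm

A 7-joint arm with a two-finger parallel gripper is mounted at the origin on the work surface. World frame = base frame: x ahead of the robot, y to its left, z up, the work surface at z = 0. Lengths are in m, angles in degrees, forces in N, time in s.
With the tool pointing down it reaches from about 0.35 to 0.9 m from the base axis. Payload 19.9 kg.
Tool frame: the origin (TCP) lies midway between the tips of the shut fingers; the grasp point (between the pads) lies 19 mm behind it (ctrl.grip_depth is the distance from the TCP to the grasp point, in m); z points along the fingers, y is the line along which they close (so a half turn about z gives the same grasp; the last joint's range is limited). The gripper opens to 85 mm and grips with 20 to 120 N. Pads are 22 mm wide; open, the fingers measure 114 mm over their backs; the gripper's body (76 mm by 85 mm) begins 54 mm behind the grasp point. The pads swing forward as they close: fully open they stand 13 mm farther back than shut.
Start: joints at [65.46, 23.915, -0.59, 92.452, 0.269, 63.638, -3.037], TCP at [0.236, -0.579, 0.231] pointing down, gripper open.
Joint ranges: [-161.28, 161.28], [-22.2, 115.67], [-73.04, 71.86], [3.21, 147.25], [-68.34, 248.33], [10.77, 114.83], [-161.83, 161.83]. Speed limits (degrees/s): [108.29, 108.29, 136.94, 136.94, 172.46, 172.46, 172.46].

### API

Orientations are given as a 3x3 rotation matrix whose columns are the frame's x, y, z axes.
In Python, from plant import ctrl, fingers, planner, eyes, job_done, readout gives the robot as it stands. The module is installed in compiled form; this text tells all that it offers. Calls block until the motion is done:
- ctrl.move_pose(position, orientation): joint-space move of the TCP to a pose.
- ctrl.movel(position, rate=0.15, rot=None, until_force=None): straight line of the TCP; rot=None keeps the orientation; rate is the mean speed in m/s. With until_force (N) it stops when the force on the tool has changed by that much, and returns True; else False.
- ctrl.move_joints(angles): joint-space move.
- fingers.gripper_to(opening): finger opening in m; the grip force is fixed at half the most; returns when the fingers have stopped.
- ctrl.pause(seconds).
- planner.solve_ik(position, orientation): joint angles nearest the present ones, or None.
- eyes.snapshot(name): name is "scene" or "top"; returns (picture, depth): 480x640x3 uint8, red, green, blue; 480x640 float32, m along the optical axis (not along the pixel's ray), 0 where there is no reading.
- eyes.get_calibration(name): a dict with "fx", "fy", "cx", "cy" (pixels), "rvec" (rotation vector, rad) and "tvec" (3), from world to camera coordinates, as OpenCV has them. Camera axes: x right, y down, z forward; pixel columns grow to the right and rows downward; lengths in m; the calibration is good to about 2 mm. A picture is of the moment at which its call begins. get_calibration takes no time and is no camera call.
A pose or a line that the arm cannot do raises ctrl.Unreachable and nothing moves.
- job_done(): hands the job in; it is judged then, once.
Readings, each from a call of its own:
- readout.get_clock(): time.
- readout.get_q(): joint angles.
- readout.get_qd(): joint speeds.
- readout.get_effort(): joint torques, N m.
- readout.get_eef_pos(): TCP position.
- readout.get_tcp_rot(): TCP orientation.
- readout.get_contact_force(): force on the tool from outside, world axes, zero at the start.
- readout.get_wrist_torque(): the same for the moment, N m.
- readout.get_finger_gap(): finger opening in m.
- readout.get_grip_force(): force on a finger pad.
Only numpy, scipy, OpenCV 4.12 (cv2) and the standard library are available. Lean on these libraries where they do the work, as an engineer would, in place of code of your own. Each camera call takes 0.05 s, during which the arm holds its last target. There are 200 camera calls.

### The job

Lift the blue cup off the top of the blue flask, where it sits upside down as its lid, and lay it down on its side. Let go, take hold of it again, turn it right over and stand it mouth up in the middle of the cork coaster, ready for pouring. Do not drop the cup, and leave the flask and everything else standing where it is.

Things in the scene. Friction and masses are not known exactly. Their poses are not given: they have to be found in the camera images.
- blue_cup: blue eight-sided cup, white inside, the flask's lid: 54 mm across flats, 58 across corners, 50 tall, walls 3, closed end 4 mm thick, about 80 g; sits loose. Origin: centre of its open rim; z axis from rim to closed end (up while on the flask, down when it stands mouth up); x axis normal to one flat, more flats every 45 degrees
- blue_cup_end (a point): centre of the outer face of the blue cup's closed end (50 mm from the rim along the cup's z axis)
- blue_flask: upright blue vacuum flask, 72 mm across, narrowing above 120 mm to a shoulder 60 mm across at 150 mm height, where the cup's rim rests; a black stopper 39 mm across rises 24 mm above the shoulder inside the cup. Loose, about 650 g. Origin: centre of its underside, z up. Stands left or right of the coaster, the red one on the other side
- coaster_top (a point): centre of the upper face of the round cork coaster, 100 mm across, 8 mm thick, fixed to the counter
- red_flask: bystander: the same flask in red; origin: centre of its underside
- red_cup: bystander: the same cup in red, on the red flask; origin: centre of its rim, z up to the closed end
- teaspoon: bystander: steel teaspoon 140 mm long lying flat along its x axis, handle to -x; origin: under its middle
- sugar_jar: bystander: white jar with steel lid, 72 mm across, 90 mm tall; origin: centre of its underside
- milk_jug: bystander: steel milk jug with handle at +y, 80 mm across, 95 mm tall; origin: centre of its underside
- coffee_cup: bystander: white coffee cup with handle at +y, 72 mm across, 55 mm tall; origin: centre of its underside
There are look-alikes about, which are no part of the job. Of the things like the blue_cup, leave any that is green or pink; of the rest the larger one is meant.

How it is judged (in metres and radians):
On the way, in this order (a step that is already met when the one before it is completed fails the run):
1. the blue cup is held in the fingers, lifted clear of the blue flask's stopper, over or beside the upright flask (z of blue_cup in the frame of blue_flask above 0.178 m and contact force between the fingers and blue_cup above 0.5 N and angle between blue_flask's own z axis and vertical below 0.1 rad), for 0.1 s.
2. the blue cup lies on its side, low on the counter, let go and at rest (angle between blue_cup's own z axis and vertical between 1.3 and 1.84 rad and height (world z) of blue_cup below 0.05 m and linear speed of blue_cup below 0.03 m/s and contact force between the fingers and blue_cup below 0.05 N), for 0.2 s.
At the end, for the whole second after the job is handed in: The blue cup stands mouth up, upright within 7 degrees, its closed end resting on the coaster's top within 20 mm of its centre (vertically within 3 to 4 mm), at rest; the blue flask stands upright (within 6 degrees) within 30 mm of its start (angle between blue_cup's own z axis and vertical above 3.02 rad and horizontal distance between blue_cup_end and coaster_top below 0.02 m and z of blue_cup_end in the frame of coaster_top between -0.003 and 0.004 m and linear speed of blue_cup below 0.02 m/s and angle between blue_flask's own z axis and vertical below 0.1 rad and distance of blue_flask from where it was at the start of the episode below 0.03 m); the robot touches nothing.
It fails at once if the blue cup is dropped or knocked off: out of the fingers it moves faster than 0.7 m/s (a fall of about 25 mm) (contact force between the fingers and blue_cup below 0.05 N and linear speed of blue_cup above 0.7 m/s).
It fails at once if the blue flask is tipped by more than 0.3 rad or shifted by more than 30 mm (angle between blue_flask's own z axis and vertical above 0.3 rad or distance of blue_flask from where it was at the start of the episode above 0.03 m).
It fails at once if another thing (red flask, red cup, teaspoon, sugar jar, milk jug, coffee cup) is moved by more than 30 mm (distance of any of red_flask, red_cup, teaspoon, sugar_jar, milk_jug, coffee_cup from where it was at the start of the episode above 0.03 m).
It also fails if it takes over 59 s, if anything falls off the work surface, if the arm or the gripper's body presses on something with over 40 N, if the wrist force passes 120 N, or if a joint passes its speed limit or range.

## Working session

There is one attempt and no reset: what is moved stays moved. The work goes in short steps, each a Python script; the robot and the scene stay as the last script left them, time stands still between calls to the robot, and variables do not carry over. Pictures are saved under pics/ and viewed, at most 10 in all, crops included, and the job is handed in when it is done.

```bash
mkdir -p pics; cat > h.py <<'E'
import numpy as np, cv2
from plant import ctrl, fingers, planner, eyes, job_done, readout
def cam(n):
    c=eyes.get_calibration(n); R=cv2.Rodrigues(np.array(c["rvec"],float))[0]; t=np.array(c["tvec"],float).ravel()
    return c,R,t
def cloud(n,depth):
    c,R,t=cam(n); v,u=np.mgrid[:480,:640]
    P=np.stack([(u-c["cx"])/c["fx"]*depth,(v-c["cy"])/c["fy"]*depth,depth],-1)
    return (P-t)@R
def snap(n,f=None):
    p,d=eyes.snapshot(n)
    if f: cv2.imwrite(f"pics/{f}.png",p[:,:,::-1])
    return p,d
E
python3 - <<'E'
from h import *
for n in("scene","top"):
    p,d=snap(n,n+"0"); np.savez(n+"0.npz",p=p,d=d); c,R,t=cam(n); print(n,c["fx"],-R.T@t,R[2])
E
```

```text
scene 512.9037094932038 [1.01681086 0.83452636 0.75616161] [-0.40979389 -0.73814331 -0.53592296]
top 601.6985316162986 [ 0.4159899  -0.00675157  1.29349446] [ 0.09356498  0.01200534 -0.99554079]
```

View pics/scene0.png

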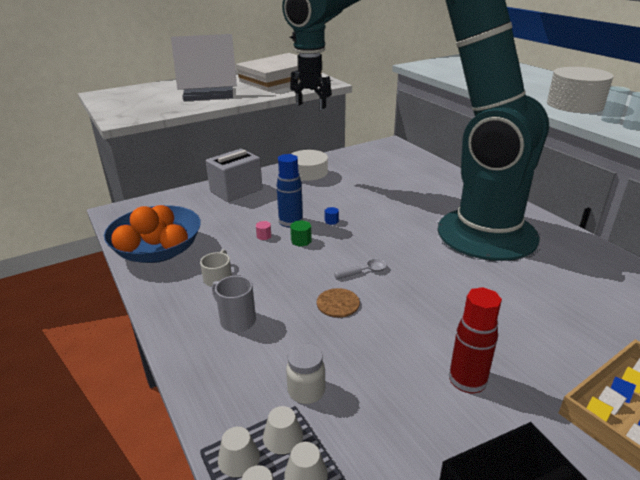

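View pics/top0.png

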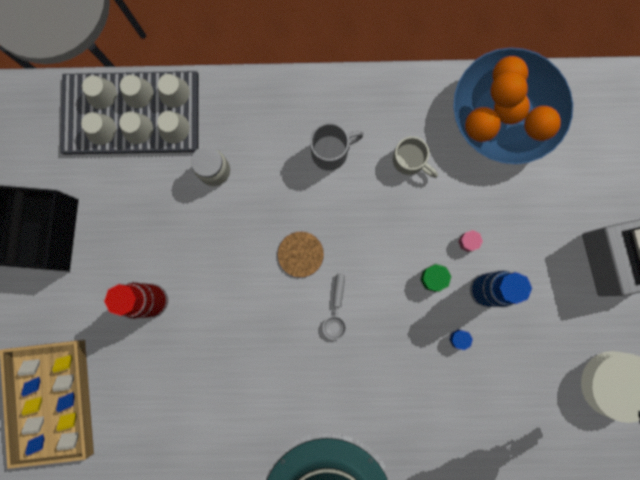

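The top view (robot at the bottom, +x up, −y right) shows these candidates for the cup:
- large blue cup on the flask: top (514,288), scene (288,165)
- small blue one: top (461,340), scene (332,215)
- green: top (436,278)
- pink: top (471,241)
- red cup: top (122,299)

By the description, the larger blue one on the flask is the one I want. The coaster is at top (300,255).

```bash
python3 - <<'E'
from h import *
o={}
for n in("top","scene"):
    z=np.load(n+"0.npz");p,d=z["p"],z["d"];P=cloud(n,d);hsv=cv2.cvtColor(p,cv2.COLOR_RGB2HSV)
    o[n]=(p,P,hsv,d)
p,P,hsv,d=o["top"]
cv2.imwrite("pics/crop.png",cv2.resize(np.hstack([p[240:360,430:550],o["scene"][0][140:260,250:370]])[:,:,::-1],None,fx=3.3,fy=3.3,interpolation=cv2.INTER_CUBIC))
H,S,V=cv2.split(hsv); ok=d>0
def rep(s,m):
    m=m.astype(np.uint8); n,l,st,c=cv2.connectedComponentsWithStats(m)
    for i in range(1,n):
        if st[i,4]<60: continue
        q=P[l==i]; (x,y),sz,a=cv2.minAreaRect((q[:,:2]*1000).astype(np.float32)); (cx,cy),r=cv2.minEnclosingCircle((q[:,:2]*1000).astype(np.float32))
        print(s,c[i].round(),st[i,4],"med",np.median(q,0).round(4),"rect",round(x),round(y),np.round(sz),round(a),"circ",round(cx,1),round(cy,1),round(r,1),"z",q[:,2].min().round(3),q[:,2].max().round(3))
Z=P[...,2]
blue=(H>100)&(H<130)&(S>120)&ok
rep("bluetop",blue&(Z>.19)&(Z<.215)&(P[...,0]<.6))
rep("bluelow",blue&(Z>.01)&(Z<.19))
rep("redtop",((H<8)|(H>172))&(S>150)&ok&(Z>.19)&(Z<.22))
rep("cork",(H>5)&(H<22)&(S>80)&ok&(Z>.003)&(Z<.016))
rep("any",ok&(Z>.015)&(Z<.3))
p,P,hsv,d=o["scene"];H,S,V=cv2.split(hsv);Z=P[...,2];ok=d>0
blue=(H>100)&(H<130)&(S>120)&ok&(P[...,0]<.6)&(P[...,1]>-.6)
rep("S blue",blue&(Z>.01)&(Z<.22))
rep("S bluetop",blue&(Z>.194)&(Z<.215))
rep("S cork",(H>5)&(H<22)&(S>80)&ok&(Z>.003)&(Z<.016))
# face normals of the cup sides
m=(blue&(Z>.158)&(Z<.19)); q=P[m]; 
N=np.cross(P[2:,1:-1]-P[:-2,1:-1],P[1:-1,2:]-P[1:-1,:-2]);N/=np.linalg.norm(N,axis=-1,keepdims=True)+1e-9
mm=m[1:-1,1:-1]; a=np.degrees(np.arctan2(N[mm][:,1],N[mm][:,0])); print(len(a),np.histogram(a%180,18,(0,180))[0])
np.savetxt("side.txt",q,fmt="%.4f")
for zz in (.16,.17,.18): 
    s=q[abs(q[:,2]-zz)<.004]; print(zz,s[:,:2].min(0),s[:,:2].max(0),len(s))
E
```

```text
bluetop [515. 287.] 758 med [ 0.4401 -0.3465  0.2005] rect 440 -348 [54. 53.] 67 circ 439.9 -347.2 28.5 z 0.19 0.208
bluelow [515. 103.] 4792 med [ 0.8542 -0.4297  0.0419] rect 821 -401 [241. 243.] 52 circ 821.9 -399.8 122.9 z 0.01 0.076
bluelow [483. 291.] 437 med [ 0.4363 -0.3162  0.0904] rect 437 -323 [62. 23.] 7 circ 438.5 -332.7 30.9 z 0.021 0.144
bluelow [499. 289.] 223 med [ 0.4381 -0.3253  0.1652] rect 439 -333 [59. 28.] 2 circ 439.2 -343.9 29.3 z 0.145 0.19
bluelow [461. 339.] 326 med [ 0.3386 -0.282   0.0364] rect 338 -284 [40. 37.] 74 circ 338.9 -284.1 21.0 z 0.012 0.044
bluelow [ 30. 387.] 175 med [0.2524 0.613  0.0272] rect 253 615 [24. 36.] 21 circ 253.3 615.1 20.5 z 0.01 0.038
bluelow [ 65. 402.] 193 med [0.2201 0.5402 0.0262] rect 220 541 [24. 37.] 23 circ 219.9 542.6 20.0 z 0.01 0.038
bluelow [ 34. 445.] 197 med [0.1336 0.601  0.0258] rect 133 603 [24. 38.] 21 circ 131.8 602.5 19.5 z 0.011 0.041
redtop [121. 299.] 747 med [0.4291 0.3675 0.2002] rect 429 369 [53. 55.] 26 circ 429.3 368.7 28.8 z 0.19 0.206
cork [300. 254.] 1573 med [0.5221 0.0485 0.0086] rect 522 49 [9
[... 3747 characters left out ...]
.194 0.203
S cork [338. 302.] 957 med [0.5264 0.0541 0.0078] rect 524 51 [99. 98.] 48 circ 523.3 52.3 52.2 z 0.003 0.013
S cork [607. 380.] 769 med [0.2124 0.5103 0.0058] rect 211 514 [201.  21.] 6 circ 211.2 508.4 100.5 z 0.003 0.016
S cork [626. 415.] 682 med [0.2559 0.578  0.0054] rect 241 578 [114.  37.] 8 circ 240.7 581.0 58.5 z 0.003 0.009
S cork [600. 438.] 512 med [0.3406 0.5874 0.0094] rect 341 583 [  7. 141.] 6 circ 341.4 583.3 70.5 z 0.003 0.016
203 [10 17 16 10 19  6 13  9 16 14 15 16 16  2  0 13  4  7]
0.16 [ 0.42270526 -0.34904004] [ 0.46884473 -0.31798787] 38
0.17 [ 0.4226172  -0.34857629] [ 0.46840314 -0.31325697] 50
0.18 [ 0.42169273 -0.348953  ] [ 0.47083198 -0.31644105] 53
```

View pics/crop.png

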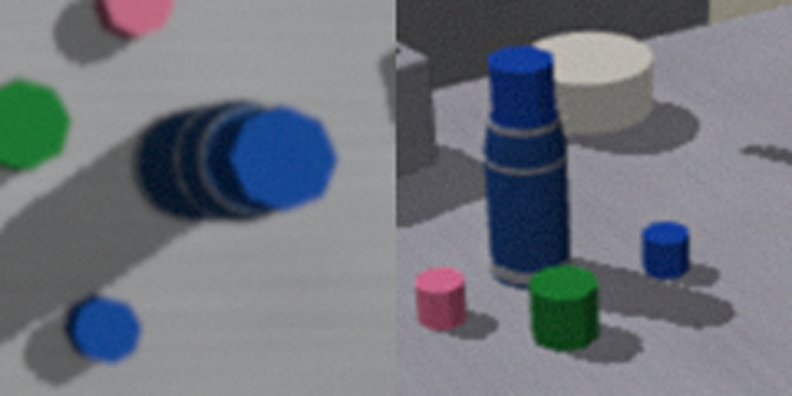

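The crop confirms the choice: the cup on the flask is the larger blue one, and the decoy at left crop (105,330) is smaller. Next I'll get the direction of its flats and check which grasp, lay and place directions the arm can reach.

```bash
cat >> h.py <<'E'
UP=np.array([0,0,1.])
def rotz(a): a=np.radians(a); return np.array([[np.cos(a),-np.sin(a),0],[np.sin(a),np.cos(a),0],[0,0,1]])
def tool(az,th,flip=False):
    """tool z points th deg from straight down towards azimuth az; y horizontal"""
    d=rotz(az)[:,0]; t=np.radians(th); z=np.sin(t)*d-np.cos(t)*UP; y=np.cross(UP,d)*(-1 if flip else 1)
    return np.column_stack([np.cross(y,z),y,z])
def tcp(g,R): return np.asarray(g,float)+ctrl.grip_depth*R[:,2]
E
python3 - <<'E'
from h import *
z=np.load("top0.npz");p=z["p"];c,R,t=cam("top")
V=p[...,2].astype(np.float32); V[:260]=0; 
big=cv2.resize(p[265:312,490:540],None,fx=8,fy=8,interpolation=cv2.INTER_CUBIC).astype(int)
m=((big[...,2]>115)&(big[...,2]-big[...,0]>60)).astype(np.uint8)
cs,_=cv2.findContours(m,cv2.RETR_EXTERNAL,cv2.CHAIN_APPROX_NONE);k=max(cs,key=cv2.contourArea)[:,0]
uv=(k+.5)/8-.5+[490,265]
ray=np.column_stack([(uv[:,0]-c["cx"])/c["fx"],(uv[:,1]-c["cy"])/c["fy"],np.ones(len(uv))])@R; C=-R.T@t
q=(C+ray*((.2-C[2])/ray[:,2])[:,None])[:,:2].astype(np.float32)
hull=cv2.convexHull(q)[:,0]
for a in range(0,180,5):
    s=hull@[np.cos(np.radians(a)),np.sin(np.radians(a))]; print(a,round(np.ptp(s)*1000,1),end="; ")
(M:=cv2.moments(k)); u0=np.array([M["m10"],M["m01"]])/M["m00"]; ctr=q.mean(0); print("\nctr",q.min(0)/2+q.max(0)/2,ctr)
th=np.arctan2(q[:,1]-ctr[1],q[:,0]-ctr[0]); r=np.hypot(*(q-ctr).T)
o=np.argsort(th); g=np.linspace(-np.pi,np.pi,720,endpoint=False); rr=np.interp(g,th[o],r[o],period=2*np.pi)
f=np.fft.rfft(rr*np.exp(0)); w=(rr*np.exp(8j*g)).mean(); print("corner angle mod45",np.degrees(np.angle(w))/8,"amp",[round(abs((rr*np.exp(1j*n*g)).mean())*2000,2) for n in range(1,12)])
cor=np.degrees(np.angle(w))/8; fl=cor+22.5; print("flat normals mod45",fl%45)
q0=readout.get_q()
for az in [fl%45+45*i for i in range(-4,4)]:
  for th_ in (50,60,70,80):
    for fp in (0,1):
      T=tool(az,th_,fp); s=[planner.solve_ik(tcp([.441,-.3465,.178+h],T),T) for h in(0,.1)]
      if all(x is not None for x in s): print(round(az),th_,fp,np.round(s[0]).astype(int))
E
```

```text
0 55.9; 5 55.8; 10 55.3; 15 54.6; 20 54.4; 25 54.5; 30 55.1; 35 55.9; 40 56.4; 45 56.4; 50 56.1; 55 55.5; 60 54.6; 65 53.7; 70 54.2; 75 55.1; 80 55.8; 85 56.2; 90 56.3; 95 56.1; 100 55.5; 105 54.6; 110 53.7; 115 53.9; 120 55.0; 125 55.8; 130 56.3; 135 56.4; 140 56.3; 145 55.8; 150 54.8; 155 53.7; 160 54.4; 165 55.0; 170 55.5; 175 55.8; 
ctr [ 0.43954396 -0.3484074 ] [ 0.43950137 -0.34866375]
corner angle mod45 -2.011581495048724 amp [np.float64(0.12), np.float64(0.07), np.float64(0.14), np.float64(0.06), np.float64(0.11), np.float64(0.04), np.float64(0.08), np.float64(0.67), np.float64(0.07), np.float64(0.08), np.float64(0.03)]
flat normals mod45 20.488418504951277
-160 50 0 [ 20  42   0  87  30  92 -60]
-160 50 1 [ 44  48 -37  86  47 105 106]
-160 60 0 [ 18  47   1  84  33 100 -61]
-160 60 1 [ 38  51 -32  83  48 112 107]
-160 70 0 [ 16  52   3  81  36 107 -61]
-160 70 1 [ 24  53 -11  81  42 112 114]
-160 80 0 [ 13  57   6  79  38 113 -59]
-160 80 1 [ 11  57  10  79  37 111 122]
-115 50 0 [ 15  30  -4 110  56  69 -48]
-115 50 1 [ 58  47 -62 109  79  99 121]
-115 60 0 [  9  34   1 110
[... 815 characters left out ...]
50 1 [ 79  27 -26 119 -62  43  37]
20 60 0 [  95   36  -42  120  -64   41 -135]
20 60 1 [103  40 -52 119 -55  36  39]
20 70 0 [ 105   47  -52  120  -63   40 -129]
20 70 1 [112  55 -62 120 -50  32  41]
20 80 0 [ 107   55  -52  119  -67   44 -120]
20 80 1 [114  63 -62 119 -54  35  51]
65 50 0 [  43   39   16   96  -49   86 -124]
65 50 1 [ 72  40 -24  95 -30  75  40]
65 60 0 [  44   44   18   94  -55   95 -120]
65 60 1 [ 74  45 -25  93 -34  80  44]
65 70 0 [  44   49   22   92  -61  105 -116]
65 70 1 [ 76  50 -26  91 -38  86  46]
65 80 0 [  44   55   23   90  -66  114 -114]
65 80 1 [ 77  55 -27  89 -42  91  48]
110 50 0 [  38   48   11   77  -24  104 -106]
110 50 1 [ 60  50 -26  76  -6 100  56]
```

```bash
python3 - <<'E'
from h import *
def chk(s,g,T):
    q=planner.solve_ik(tcp(g,T),T); print(s,None if q is None else np.round(q).astype(int))
C=np.array([.441,-.347,.178]);az1=-114.5
for th in(65,):
    T=tool(az1,th); chk(f"pre{th}",C-.13*T[:,2],T); chk("preHi",C-.13*T[:,2]+[0,0,.15],T); chk("g",C,T); chk("lift",C+[0,0,.12],T)
    for L in ([.45,.19],[.5,.2],[.42,.17]):
      for az2 in(-115,-145,-170):
        for h in(.027,.2): T=tool(az2,th-90); chk(f"lay{L} {az2} {h}",[*L,h],T)
        chk("mid",[*L,.3],tool(az2,th-45))
for L in ([.45,.19],[.5,.2],[.42,.17]):
  for az2 in(-115,-145,-170):
    for h in(.027,.2): chk(f"re{L} {az2} {h}",[*L,h],tool(az2+180,60-90,1))
for azF in(-30,-10,10,35):
    for h in(.033,.15): chk(f"place{azF} {h}",[.523,.05,h],tool(azF,60,1))
    chk("mid",[.5,.08,.25],tool(azF,15,1))
E
```

```text
pre65 [  6  35 -11 103  57  92 -56]
preHi [ 10  24 -17  98  58 103 -43]
g [  6  37   3 110  62  77 -57]
lift [ 14  26  -7 107  63  87 -46]
lay[0.45, 0.19] -115 0.027 [ 30  41 -53 130  62  13 -96]
lay[0.45, 0.19] -115 0.2 [ 27  11 -46 125 -20  31 -27]
mid [ 15  29 -64  97  30  91 -81]
lay[0.45, 0.19] -145 0.027 [-33  27  10 136 230  12  49]
lay[0.45, 0.19] -145 0.2 [  5   5 -30 130  -6  21 -74]
mid [  16   29  -59   95   21   91 -104]
lay[0.45, 0.19] -170 0.027 [-31  27  -1 136 121  11 128]
lay[0.45, 0.19] -170 0.2 [  33   12  -69  129   44   30 -149]
mid [  15   26  -52   95   11   87 -119]
lay[0.5, 0.2] -115 0.027 [  3  33 -21 123 -42  12   2]
lay[0.5, 0.2] -115 0.2 [ 24  17 -45 119 -11  32 -34]
mid [ 12  34 -63  90  35  94 -81]
lay[0.5, 0.2] -145 0.027 [  29   49  -62  128   98   33 -158]
lay[0.5, 0.2] -145 0.2 [  9  11 -34 124   3  23 -81]
mid [  12   34  -57   87   25   94 -103]
lay[0.5, 0.2] -170 0.027 [-20  30 -11 129 100  13 154]
lay[0.5, 0.2] -170 0.2 [  11   13  -44  123   39   29 -142]
mid [  12   31  -50   87   14   90 -120]
lay[0.42, 0.17] -115 0.027 [  40   46  -63  134 
[... 1288 characters left out ...]
 -107]
re[0.42, 0.17] -145 0.2 [  11   37  -54  100   24   89 -107]
re[0.42, 0.17] -170 0.027 [   2   46  -33  104   16   66 -118]
re[0.42, 0.17] -170 0.2 [  10   33  -43  100   10   83 -118]
place-30 0.033 [-34  44  -1 136 115  60  90]
place-30 0.15 [-43  26  10 138 105  50 107]
mid [  32   13  -57  115   29   52 -160]
place-10 0.033 [ -4  47 -21 142 146  74 100]
place-10 0.15 [ 31  39 -62 144 133  71 129]
mid [  31    9  -51  117   20   45 -131]
place10 0.033 [ 55  78 -63 143 171  68 162]
place10 0.15 [ 49  38 -62 146 162  50 132]
mid [  31    8  -47  118   10   42 -102]
place35 0.033 [ 61  63 -53 137 203  31 142]
place35 0.15 [ 66  42 -63 139 212  23 115]
mid [ 31   8 -43 117  -1  43 -65]
```

```bash
python3 - <<'E'
from h import *
def ik(g,T): return planner.solve_ik(tcp(g,T),T)
lo=np.array([-161.28,-22.2,-73.04,3.21,-68.34,10.77,-161.83]);hi=np.array([161.28,115.67,71.86,147.25,248.33,114.83,161.83])
def chk(s,*gt):
    qs=[ik(g,T) for g,T in gt]
    if any(q is None for q in qs): return print(s,None)
    qs=np.array(qs); m=np.minimum(qs-lo,hi-qs).min(); 
    print(s,"margin",m.round(),np.round(qs).astype(int).tolist())
C=np.array([.441,-.347,.178]);az1=65.5
for th in(70,75):
  for f in(0,1):
    T=tool(az1,th,f); chk(f"grasp{th}{f}",(C-.13*T[:,2]+[0,0,.15],T),(C-.13*T[:,2],T),(C,T),(C+[0,0,.12],T))
for L in ([.6,-.09],[.33,-.15],[.47,-.13],[.48,.19]):
  for az2 in(60,90,120,150):
    for f in (0,1):
      chk(f"lay{L} {az2} f{f}",([*L,.25],tool(az2,72-90,f)),([*L,.027],tool(az2,72-90,f)))
      chk(f"   re{f}",([*L,.25],tool(az2+180,65-90,f)),([*L,.027],tool(az2+180,65-90,f)))
for azF in(-150,-120,-100,-80,120,150,180):
  for f in(0,1):
    chk(f"place{azF} f{f}",([.523,.05,.033],tool(azF,65,f)),([.523,.05,.2],tool(azF,65,f)))
E
```

```text
grasp700 margin 1.0 [[73, 42, -11, 73, -46, 112, -142], [54, 52, 20, 78, -57, 114, -121], [44, 49, 22, 92, -61, 105, -116], [40, 41, 28, 91, -62, 112, -124]]
grasp701 margin 6.0 [[80, 43, -23, 73, -41, 109, 34], [80, 52, -23, 77, -35, 100, 43], [76, 50, -26, 91, -38, 86, 46], [76, 40, -26, 89, -42, 93, 39]]
grasp750 margin 1.0 [[73, 44, -11, 73, -49, 114, -141], [61, 54, 10, 76, -54, 113, -124], [43, 52, 23, 91, -64, 110, -114], [45, 42, 20, 90, -63, 113, -125]]
grasp751 margin 5.0 [[80, 46, -23, 73, -43, 110, 34], [80, 56, -23, 75, -37, 102, 43], [77, 53, -26, 90, -40, 88, 47], [77, 43, -27, 89, -45, 95, 40]]
lay[0.6, -0.09] 60 f0 margin 11.0 [[39, 41, -62, 89, 46, 89, 120], [39, 62, -62, 96, 66, 80, 105]]
   re0 margin 19.0 [[40, 23, -30, 101, -16, 53, -8], [38, 42, -28, 107, -13, 30, -2]]
lay[0.6, -0.09] 60 f1 margin 37.0 [[20, 30, -30, 89, 29, 78, -48], [11, 44, -18, 97, 33, 57, -55]]
   re1 margin 6.0 [[-28, 33, 62, 103, -58, 73, -155], [15, 39, 2, 108, -46, 37, -155]]
lay[0.6, -0.09] 90 f0 margin 11.0 [[41, 36, -62, 96, 49, 79, 146], [40, 59, -62, 102, 74, 74, 128]]
   re0 marg
[... 5651 characters left out ...]
, -78], [-4, 48, -40, 96, 58, 113, -72]]
place-100 f1 margin 1.0 [[-2, 66, -42, 93, 67, 110, 96], [-2, 49, -42, 96, 59, 114, 107]]
place-80 f0 margin 6.0 [[-14, 57, -28, 106, 72, 94, -78], [1, 46, -49, 107, 72, 109, -68]]
place-80 f1 margin 1.0 [[3, 69, -52, 105, 86, 114, 99], [3, 47, -52, 107, 74, 111, 111]]
place120 f0 margin 17.0 [[15, 58, -4, 89, -39, 87, -115], [13, 43, -1, 92, -42, 98, -122]]
place120 f1 margin 28.0 [[38, 65, -38, 89, -15, 78, 44], [40, 51, -41, 91, -22, 87, 39]]
place150 f0 margin 4.0 [[8, 64, -7, 76, -20, 101, -111], [7, 50, -6, 78, -23, 111, -115]]
place150 f1 margin 7.0 [[26, 71, -39, 75, 1, 99, 50], [28, 57, -42, 77, -7, 107, 45]]
place180 f0 None
place180 f1 None
```

The arm works better with a grasp pointing towards azimuth 65°. So I'll lay the cup at (0.58,−0.08) with its closed end towards +y, then regrasp and place from the coaster's +y side. First, the grasp and lift.

```bash
python3 - <<'E'
from h import *
C=np.array([.4405,-.347,.178]);T=tool(65.5,72,1)
fingers.gripper_to(.085)
ctrl.move_pose(tcp(C-.13*T[:,2]+[0,0,.06],T),T)
ctrl.movel(tcp(C-.13*T[:,2],T),.15)
print(readout.get_clock(),readout.get_q())
print("hit",ctrl.movel(tcp(C,T),.1,until_force=6),readout.get_contact_force(),readout.get_eef_pos()-tcp(C,T))
fingers.gripper_to(.04)
print(readout.get_finger_gap(),readout.get_grip_force(),readout.get_contact_force())
ctrl.movel(tcp(C+[0,0,.06],T),.08)
print(readout.get_clock(),readout.get_finger_gap(),readout.get_grip_force(),readout.get_contact_force())
a,_=snap("scene");b,_=snap("top")
cv2.imwrite("pics/lift.png",cv2.resize(np.hstack([b[180:380,400:600],a[90:290,200:400]])[:,:,::-1],None,fx=2,fy=2))
E
```

```text
1.675 [ 79.58260388  53.56897375 -22.15079767  76.29181318 -36.51322786
 100.69542344  43.28577373]
hit False [-1.28975791 -0.09262277  0.42291304] [-1.66195932e-04 -6.12037797e-04  1.14710654e-05]
0.0532195504210362 65.57873353011018 [-0.59504411 -0.60295766  1.88794715]
4.4167 0.05330287123994506 65.63019684111168 [0.27713755 0.43326935 0.30318048]
```

View pics/lift.png

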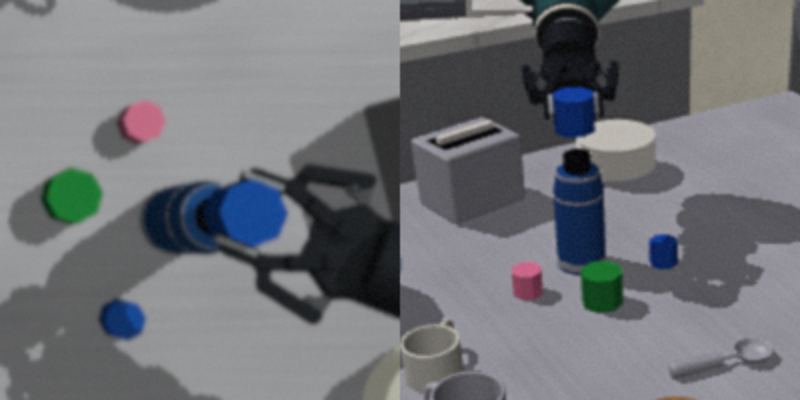

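The cup is gripped on its flats in the left crop (250,212) and lifted clear. The flask is still standing at right (580,215). Next I'll lay the cup down.

```bash
python3 - <<'E'
from h import *
C=np.array([.4405,-.347,.178]);T=tool(65.5,72,1); L=np.array([.58,-.08,0])
ctrl.movel(tcp(C+[0,0,.13],T),.15)
T2=tool(90,-18,1)
ctrl.move_pose(tcp(L+[0,0,.28],T2),T2); print(readout.get_clock(),readout.get_q().round() if hasattr(readout.get_q(),'round') else readout.get_q())
ctrl.movel(tcp(L+[0,0,.06],T2),.15)
print(readout.get_contact_force(),readout.get_finger_gap())
print(ctrl.movel(tcp(L+[0,0,.021],T2),.03,until_force=3),readout.get_eef_pos()-tcp(L,T2),readout.get_contact_force(),readout.get_clock())
a,_=snap("scene");b,_=snap("top")
cv2.imwrite("pics/lay.png",cv2.resize(np.hstack([b[130:330,280:480],a[180:380,200:400]])[:,:,::-1],None,fx=2,fy=2))
E
```

```text
6.425 [ 30.  24. -44.  97.  36.  73. -25.]
[-0.27331855  0.12132989 -1.4113145 ] 0.053078303751615034
True [-1.14277868e-04  2.99333102e-05  2.59304357e-02] [-2.47616408  0.79672589  9.61062468] 9.075
```

View pics/lay.png

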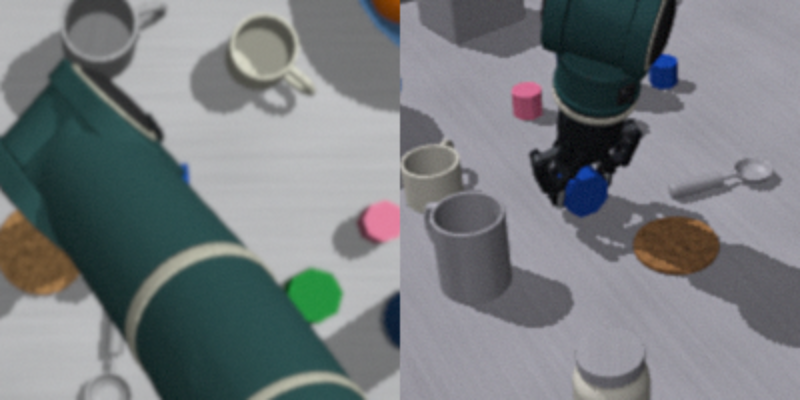

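Contact came at axis height 25.9 mm (27 expected), and the cup's closed end shows at right (586,192), lying level on the counter. Release it, back off and check.

```bash
python3 - <<'E'
from h import *
L=np.array([.58,-.08,.026]); T2=tool(90,-18,1); T3=tool(270,-25,0)
fingers.gripper_to(.085); ctrl.pause(.4)
print(readout.get_grip_force(),readout.get_contact_force())
ctrl.movel(tcp(L-.12*T2[:,2],T2),.15)
ctrl.move_pose(tcp(L-.14*T3[:,2],T3),T3); print(readout.get_clock(),np.round(readout.get_q()))
a,d=snap("scene");b,_=snap("top")
P=cloud("scene",d);h=cv2.cvtColor(a,cv2.COLOR_RGB2HSV)
m=(h[...,0]>100)&(h[...,0]<130)&(h[...,1]>120)&(d>0)&(abs(P[...,0]-.58)<.1)&(abs(P[...,1]+.06)<.1)&(P[...,2]>.003)&(P[...,2]<.08)
q=P[m]; print(len(q),np.percentile(q,[2,50,98],axis=0).round(4).tolist())
f=q[q[:,1]>np.percentile(q[:,1],98)-.006]; print("end face",len(f),f.min(0),f.max(0),np.polyfit(f[:,0],f[:,1],1))
top=q[q[:,2]>.049]; print("top",len(top),np.percentile(top,[3,50,97],axis=0).round(4).tolist())
cv2.imwrite("pics/laid.png",cv2.resize(np.hstack([b[130:330,280:480],a[150:350,200:400]])[:,:,::-1],None,fx=2,fy=2))
E
```

```text
0.0 [-0.66322651 -0.20020892  0.41773354]
11.9167 [ 58.  44. -54.  95.  11.  61.   6.]
590 [[0.5586, -0.1036, 0.0067], [0.5884, -0.0612, 0.0412], [0.6084, -0.0556, 0.0556]]
end face 302 [ 0.5557634  -0.06143959  0.00302807] [ 0.60878354 -0.05287735  0.05532829] [-0.00857812 -0.0531395 ]
top 178 [[0.5688, -0.1037, 0.0492], [0.5845, -0.0795, 0.0532], [0.5986, -0.0564, 0.0561]]
```

View pics/laid.png

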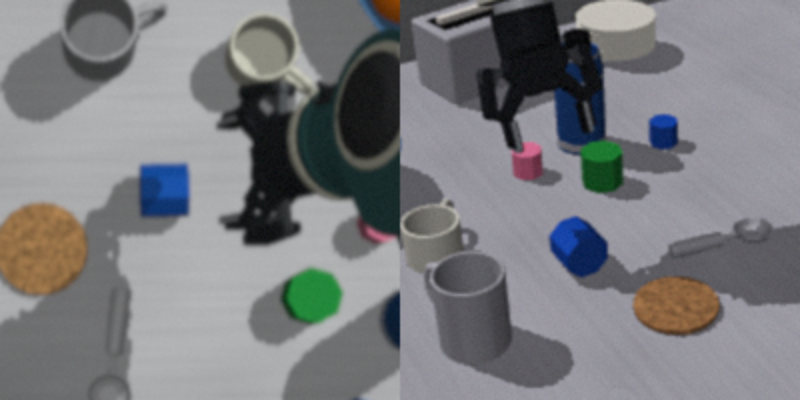

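The cup is lying on a flat (top crop (165,190), scene (578,247)). Its end face is at y≈−0.056, its axis at x≈0.581 and its top at z≈0.054, as expected. Regrasp, turn it over and bring it above the coaster.

```bash
python3 - <<'E'
from h import *
L=np.array([.581,-.081,.027]); T3=tool(270,-25,0); T4=tool(-78,65,0)
print(ctrl.movel(tcp(L,T3),.12,until_force=6),readout.get_contact_force())
fingers.gripper_to(.04); print(readout.get_finger_gap(),readout.get_grip_force(),readout.get_contact_force())
ctrl.movel(tcp(L+[0,0,.2],T3),.15)
ctrl.move_pose(tcp([.523,.05,.17],T4),T4); print(readout.get_clock(),np.round(readout.get_q()),readout.get_finger_gap())
ctrl.movel(tcp([.523,.05,.07],T4),.12)
a,d=snap("scene");b,_=snap("top")
cv2.imwrite("pics/hover.png",cv2.resize(np.hstack([b[130:330,220:420],a[200:400,240:440]])[:,:,::-1],None,fx=2,fy=2))
P=cloud("scene",d);h=cv2.cvtColor(a,cv2.COLOR_RGB2HSV)
m=(h[...,0]>100)&(h[...,0]<130)&(h[...,1]>120)&(d>0)&(abs(P[...,0]-.52)<.1)&(abs(P[...,1]-.05)<.1)&(P[...,2]>.003)
q=P[m]; print(len(q),q.min(0).round(4),q.max(0).round(4))
E
```

```text
False [-0.16510531 -0.00138086 -0.43164911]
0.05319624092585213 62.535653742961586 [-1.2887456  -2.05110541  6.97349744]
16.6083 [  2.  50. -52. 109.  76. 110. -71.] 0.053042974541526886
189 [ 0.4351 -0.0329  0.0187] [0.5742 0.1443 0.5615]
```

View pics/hover.png

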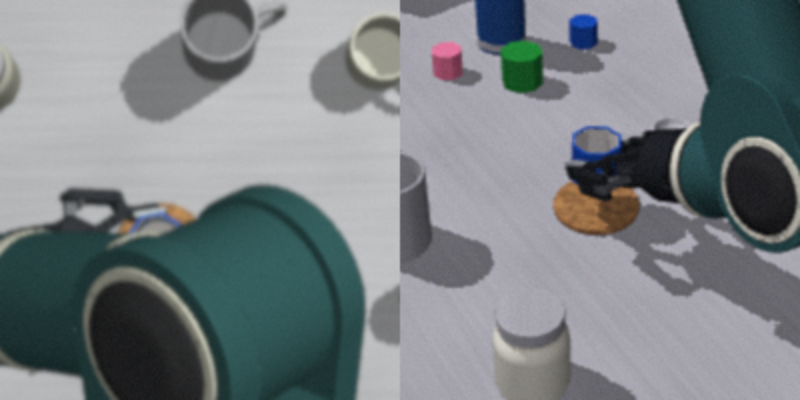

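The cup is mouth up over the coaster (right crop (597,150), coaster (597,205)). I'll check that the wrist has room underneath, then lower until contact.

```bash
python3 - <<'E'
from h import *
T4=tool(-78,65,0)
a,d=snap("scene");P=cloud("scene",d);h=cv2.cvtColor(a,cv2.COLOR_RGB2HSV)
m=(h[...,0]>75)&(h[...,0]<98)&(h[...,1]>90)&(d>0)&(P[...,0]>.3); lowz=np.percentile(P[m][:,2],.5); print("arm low z",m.sum(),lowz)
assert lowz>.05
print(ctrl.movel(tcp([.523,.05,.026],T4),.025,until_force=3),readout.get_eef_pos()-tcp([.523,.05,0],T4),readout.get_contact_force(),readout.get_clock())
a,d=snap("scene","x1")
cv2.imwrite("pics/down.png",cv2.resize(a[200:400,200:467][:,:,::-1],None,fx=3,fy=3))
E
```

```text
arm low z 19504 0.058621102496446545
True [ 2.37102539e-05 -8.11340529e-05  3.18582256e-02] [-0.70225361  2.45455083  6.72756975] 19.1083
```

View pics/down.png

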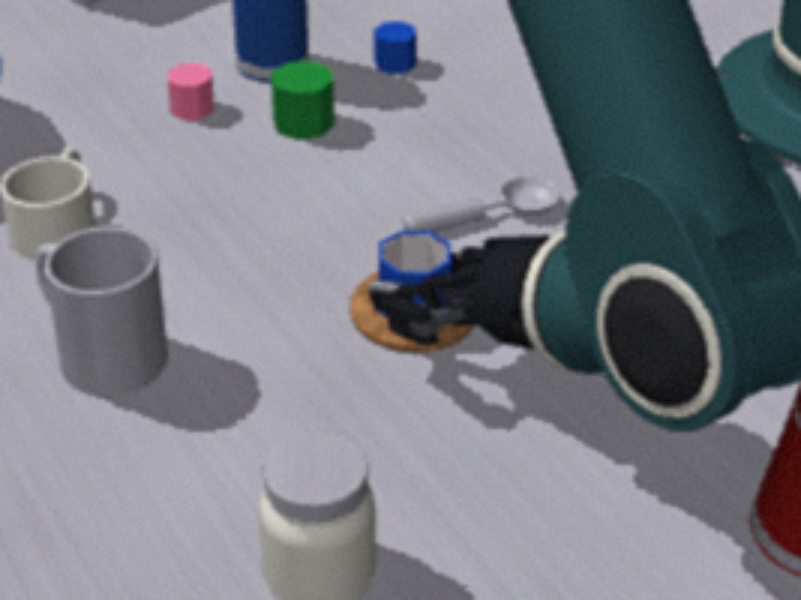

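The cup is standing on the coaster, centred at about (412,290), with contact at the expected height. Release, and rise straight up with the fingers either side of the cup, because backing out along the tool would head towards the red flask.

```bash
python3 - <<'E'
from h import *
T4=tool(-78,65,0)
fingers.gripper_to(.085); ctrl.pause(.2); print(readout.get_contact_force())
print(ctrl.movel(tcp([.523,.05,.18],T4),.08,until_force=5),readout.get_contact_force())
q=list(readout.get_q()); q[1]-=15; ctrl.move_joints(q); q[0]+=45; ctrl.move_joints(q); ctrl.pause(.3)
print(readout.get_clock(),readout.get_eef_pos())
out=[]
for n in("top","scene"):
    a,d=snap(n);P=cloud(n,d);h=cv2.cvtColor(a,cv2.COLOR_RGB2HSV);out.append(a)
    bl=(h[...,0]>100)&(h[...,0]<130)&(h[...,1]>100)&(d>0)
    m=bl&(abs(P[...,0]-.52)<.06)&(abs(P[...,1]-.05)<.06)&(P[...,2]>.003)&(P[...,2]<.08); s=P[m]
    if len(s): print(n,"cup",len(s),s.min(0).round(4),s.max(0).round(4)); r=s[s[:,2]>s[:,2].max()-.008]; print("  rim circ",cv2.minEnclosingCircle((r[:,:2]*1000).astype(np.float32)))
    m=bl&(abs(P[...,0]-.44)<.06)&(abs(P[...,1]+.347)<.06)&(P[...,2]>.02)&(P[...,2]<.11); s=P[m]
    if len(s): print(n,"flask",cv2.minEnclosingCircle((s[:,:2]*1000).astype(np.float32)))
cv2.imwrite("pics/end.png",np.hstack([cv2.resize(out[0],(400,300)),cv2.resize(out[1],(400,300))])[:,:,::-1])
E
```

```text
[-0.01848397 -0.87953862 -0.24137754]
False [ 0.43304015 -0.8838959  -0.42812132]
24.2167 [ 0.40473557 -0.35734735  0.31166089]
top cup 72 [0.4958 0.0237 0.0206] [0.5477 0.0754 0.0615]
  rim circ ((522.2357177734375, 49.498695373535156), 27.229347229003906)
top flask ((409.9829406738281, -330.9320068359375), 4.867841720581055)
scene cup 477 [0.4973 0.0221 0.0068] [0.5541 0.0809 0.0618]
  rim circ ((523.9920043945312, 51.10659408569336), 29.93536949157715)
scene flask ((446.116455078125, -338.0699462890625), 34.769004821777344)
```

View pics/end.png

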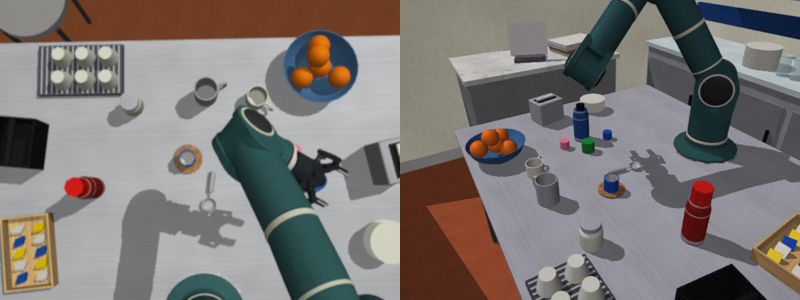

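The cup stands mouth up in the middle of the coaster (left (187,159), right (611,183)). Its rim centre is within 2 mm and at 58 mm height. The flask is upright and in place, and the arm is clear of everything.

```bash
python3 -c "
from h import *
print(readout.get_contact_force()); print(job_done())"
```

```text
[ 0.64276162 -0.33327128  0.10675673]
the job is handed in; nothing more can be done
None
```

The job is handed in: the blue cup stands mouth up within about 2 mm of the coaster's centre, and the blue flask and everything else are still standing in place; the judge's result was not shown.

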